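# Fetch the red stamp from the sliding-door cabinet

### The arm

A 7-joint arm with a two-finger parallel gripper is mounted at the origin on the work surface. World frame = base frame: x ahead of the robot, y to its left, z up, the work surface at z = 0. Lengths are in m, angles in rad, forces in N, time in s.
With the tool pointing down it reaches from about 0.4 to 0.75 m from the base axis. Payload 19.5 kg.
Tool frame: the origin (TCP) lies at the very end of the fingers, on their centre line; the grasp point (between the pads) lies 19 mm behind it; z points along the fingers, y is the direction in which the jaws open and shut (so a half turn about z gives the same grasp; the last joint's range is limited). The gripper opens to 85 mm and grips with 20 to 120 N. Pads are 22 mm wide; open, the fingers measure 114 mm over their backs; the gripper's body (76 mm by 85 mm) begins 54 mm behind the grasp point. The pads swing forward as they close: fully open they stand 13 mm farther back than shut.
Start: joints at [-1.27, 0.707, -0.028, 1.485, 0.022, 0.951, -0.075], TCP at [0.193, 0.542, 0.231] pointing down, gripper open.
Joint ranges: [-2.71, 2.71], [-0.32, 2.16], [-1.57, 1.52], [0, 2.45], [-1.46, 4.6], [0, 2.02], [-2.83, 2.83]. Speed limits (rad/s): [1.89, 1.89, 2.57, 2.57, 3.01, 3.01, 3.01].

### API

Orientations are given as [roll, pitch, yaw] about the fixed x, y, z axes, in that order (R = Rz(yaw) Ry(pitch) Rx(roll)).
In Python, from cell import r gives the robot as it stands. The module is installed in compiled form; this text tells all that it offers.
- The arm moves only by the tool apply_moves, never from a script. Its argument "moves" is one flat list of numbers, 7 for each row, row after row: the turn, a rotation vector about the world's x, y, z in rad, then the shift along the world's x, y, z in mm, then the opening in per cent of the stroke, from 0 (shut) to 100 (fully open). In form: [ax, ay, az, x, y, z, grip, ax, ay, az, x, y, z, grip, ...]. A call has 1 to 10 rows; each row shifts and turns the commanded pose from where the row before left it; what a row does not reach is not made up. A row lasts 1/8 s, in which the tool goes at most 62.5 mm and 10.7 degrees, less where a joint would pass 70% of its speed; a pose out of reach is approached as far as the arm can. A call with a gripper value outside its range is refused whole. The fingers move at their own pace and stop on an object; "force" is the grip in N (left out, the last holds). Time passes only in rows, so rows that do not move let the fingers close. It gives the time, the measured TCP pose, the force and the opening at its end, in the units of the state.
- r.sense(): the state, without advancing time (a new reading comes with each control period).
- r.camera(name): name is "scene" or "top"; returns (picture, depth): 384x512x3 uint8, red, green, blue; 384x512 float32, m along the optical axis (not along the pixel's ray), 0 where there is no reading.
- r.calibration(name): a dict with "vfov" (degrees; the focal length in pixels is half the picture's height over the tangent of half this angle, whatever the lens; pixels are square), "cx", "cy" (the principal point, pixels), "k1" (the pictures are not rectified: a ray, as slopes to the right and down, at radius r is drawn at 1 + k1 r^2 times it, then the intrinsics apply), "view" (4x4, takes a point from world to camera coordinates). Camera axes: x right, y down, z forward; pixel columns grow to the right and rows downward; lengths in m; the calibration is good to about 2 mm. A picture is of the moment at which its call begins. calibration takes no time and is no camera call.
- r.hand_in(): hands the job in, once; it reports no verdict.
The state is a dict: "time": time; "joints": joint angles; "joint_vel": joint speeds; "joint_efforts": joint torques, N m; "eef_pos": TCP position; "tool_rot": TCP orientation; "ft_force": force on the tool from outside, world axes, zero at the start; "moment": the same for the moment, N m; "opening": finger opening in m.
Only numpy, scipy, OpenCV 4.12 (cv2) and the standard library are available. Lean on these libraries where they do the work, as an engineer would, in place of code of your own. Each camera call takes 0.05 s, during which the arm holds its last target. There are 200 camera calls.

### The job

Slide the clear door that covers the red-handled stamp all the way behind or over the other one, and take that stamp out from under the riser shelf. Set it down gently, standing upright, inside the green carrying box, let go, then lower the box's lid gently until it is fully shut. Keep the red stamp upright all the way, and leave the blue-handled stamp and the other desk things where they are.

Things in the scene. Friction and masses are not known exactly. Their poses are not given: they have to be found in the camera images.
- cabinet: White desk-top stamp cabinet, fixed, 240 deep (x) by 440 wide (y). Origin: centre of its underside; its -x side is the front, +y its left as the robot sees it. Two compartments with floor 12 above the table, walls 10 thick, divider 8 thick at y=0: left y>0, right y<0. One stamp stands in each at about x=-40, y=+122 or -122.
- slope_foot (a point): Middle of the top edge of the cabinet's front wall (cabinet x=-120, 75 above the table). From this edge the face with the two sliding doors slopes up towards cabinet +x at 28 deg (0.49 rad) from level, as far as x=60, 171 above the table. Axes as the cabinet's.
- shelf_edge (a point): Middle of the lower front edge of the wooden riser shelf, fixed over the back of the cabinet (cabinet x=-25, underside 200 and top 215 above the table, 460 wide, reaching back to x=160). Low trays stand on it, up to 260 above the table. It blocks an upright gripper over the stamps. Axes as the cabinet's.
- left_door (a joint): Clear left door (covers the left compartment; outer track, 3 mm under the plane of the slope, 4 thick, 208 wide). Slides along the cabinet's y: 0 shut, grows to 0.165 m as it moves towards the cabinet's -y over the right door. Rubs with about 1.5 N and stays where left. Fully open it leaves y=+41 to +210 free.
- right_door (a joint): Clear right door (covers the right compartment; inner track, 11 mm under the plane of the slope). 0 shut, grows to 0.165 m as it moves towards the cabinet's +y behind the left door. Same size, friction and free opening, mirrored.
- left_door_pull (a point): Point in the yellow pull of the left door: a fin 60 long (up the slope), 10 thick (along cabinet y), standing square to the slope, 30 out of its plane. The point is 18 out of that plane, mid length and mid thickness. Its x axis points up the slope, y as the cabinet's y, z square out of the slope (28 deg from vertical, leaning to the robot). At joint 0: cabinet y=+196.
- right_door_pull (a point): The same for the right door; at joint 0 it lies at cabinet y=-196.
- red_stamp_mid (a point): Hand stamp with a red handle, about 110 g, 75 high; the point is on its axis, half-way up (37.5 above its foot), z axis up along the handle. Black base 44 x 44 x 18; thin neck; round upright handle 24 in diameter from 30 to 75 above its foot. It stands upright on the floor of the left or right compartment, with bare floor around it.
- blue_stamp_mid (a point): The same stamp with a blue handle, in the other compartment: to be left alone.
- carry_box: Green box, fixed, 160 x 160 outside, 90 high, walls and floor 5 thick, open at the top, empty. Origin: centre of its underside; the lid's hinge runs along its +x rim, parallel to its y.
- lid (a joint): Hinge of the box's green lid (rad): 0 fully shut, 1.57 upright, more leans back away from the box. A stiff hinge (about 0.25 N m): it stays where it is left and takes 2 to 3 N at the free edge to close.
- lid_hinge (a point): On the lid's hinge line, mid width: 80 mm along the box's +x from its middle, 90 above the table. Turns with the lid.
- lid_edge (a point): Middle of the lid's free edge on its outer face (which is up when shut), 168 mm from the hinge. Lid 160 wide, 6 thick, plain. Its x axis points from the free edge to the hinge, z out of the outer face.
- stapler: Blue stapler, 140 x 34 x 50, loose on the table; origin centre of its underside.
- ink_pad: Black ink pad, 75 x 110 x 17, loose; origin centre of its underside.
- pen_cup: Grey empty pen cup, 76 in diameter, 100 high, loose; origin centre of its underside.
- calculator: Grey calculator, 150 x 85 x 20, loose; origin centre of its underside.
- tape: Roll of yellow tape lying flat, 70 in diameter, 24 high, loose; origin centre of its underside.
- hole_punch: Red and steel hole punch, about 100 x 110 x 60, loose; origin centre of its underside.
Mind the look-alikes: they are no part of the job. There is more than one size of the carry_box; the one meant has the size given above.

How it is judged:
By the outcome, as a careful person would: the job done as asked, in the order asked, and still so for the second after the job is handed in, with the robot touching nothing.
It also fails if it takes over 72 s, if anything falls off the work surface, if the arm or the gripper's body presses on something with over 40 N, if the wrist force passes 120 N, or if a joint passes its speed limit or range.

## Working session

There is one attempt and no reset: what is moved stays moved. The work goes in short steps, Python scripts to look and compute and a tool call to move; the robot and the scene stay as the last step left them, time stands still between calls to the robot, and variables do not carry over. Pictures are saved under pics/ and viewed, about 8 in all and at most 12, crops included, and the job is handed in when it is done.

Besides the shell and the picture viewer there is one more tool, called after "Request:" as name(argument=value, ...) on one line, values as JSON. apply_moves: Moves the arm, as the interface text tells. Its arguments: {"type":"object","properties":{"moves":{"type":"array"},"force":{"type":"number"}},"required":["moves"]}

```bash
mkdir -p pics
cat > h.py <<'E'
import numpy as np, cv2
from cell import r
def K(n):
    c=r.calibration(n); f=192/np.tan(np.radians(c['vfov'])/2); return c,f
def ray(n,u,v):
    c,f=K(n); d=np.array([(u-c['cx'])/f,(v-c['cy'])/f]); s=d.copy()
    for _ in range(20): s=d/(1+c['k1']*(s@s))
    V=np.array(c['view']); R=V[:3,:3]; t=V[:3,3]
    return -R.T@t, R.T@np.array([s[0],s[1],1])
def onz(n,u,v,z):
    o,d=ray(n,u,v); return o+d*(z-o[2])/d[2]
def dep(n,u,v,D):
    o,d=ray(n,u,v); return o+d*D
def proj(n,p):
    c,f=K(n); V=np.array(c['view']); q=V[:3,:3]@np.array(p)+V[:3,3]; s=q[:2]/q[2]; s=s*(1+c['k1']*(s@s)); return s*f+[c['cx'],c['cy']]
def snap(n,name):
    p,d=r.camera(n); cv2.imwrite(f'pics/{name}.png',p[:,:,::-1]); np.save(f'pics/{name}.npy',d); return p,d
E
python3 - <<'E'
from h import *
a,_=snap('scene','s0'); b,_=snap('top','t0')
for n in('scene','top'): print(r.calibration(n))
print(r.sense())
for n,p in(('s0',a),('t0',b)): cv2.imwrite(f'pics/{n}b.png',cv2.resize(p[:,:,::-1],(800,600),interpolation=cv2.INTER_CUBIC))
E
```

```text
{'vfov': 48.6244720980111, 'cx': 255.85078221545348, 'cy': 194.2512812540579, 'k1': 0.01793978686887383, 'view': array([[-0.52634805,  0.85020488,  0.01045925,  0.19147482],
       [ 0.64103738,  0.40487716, -0.65203187, -0.21561359],
       [-0.55859539, -0.33649094, -0.75811941,  1.75296626],
       [ 0.        ,  0.        ,  0.        ,  1.        ]])}
{'vfov': 48.799464237055524, 'cx': 259.3376746747959, 'cy': 194.31910480840943, 'k1': -0.14489026211902334, 'view': array([[ 0.01498262, -0.9997887 , -0.01407399,  0.03956947],
       [-0.987499  , -0.01258665, -0.15712194,  0.45568277],
       [ 0.15691159,  0.01625215, -0.98747892,  1.4302938 ],
       [ 0.        ,  0.        ,  0.        ,  1.        ]])}
{'time': 0.1, 'joints': array([-1.26973482,  0.7070109 , -0.0276054 ,  1.48492174,  0.02202875,
        0.95092365, -0.07554108]), 'joint_vel': array([ 0.00058043,  0.0012127 , -0.00155576, -0.00036056,  0.00125288,
       -0.00034486, -0.00175005]), 'joint_efforts': array([ 3.07183851e-03, -8.84287119e+01,  1.23778626e+00, -2.36451924e+01,
        1.72460172e-02,  4.88403151e-03, -1.00922603e-05]), 'eef_pos': array([0.19318624, 0.54133324, 0.23089867]), 'tool_rot': array([-3.14063399e+00,  5.99320455e-05,  2.79879671e+00]), 'ft_force': array([-0.11653328, -0.12517308, -0.33519959]), 'moment': array([ 0.00253606,  0.00763253, -0.01654299]), 'opening': 0.0854606889104443}
```

View pics/s0b.png

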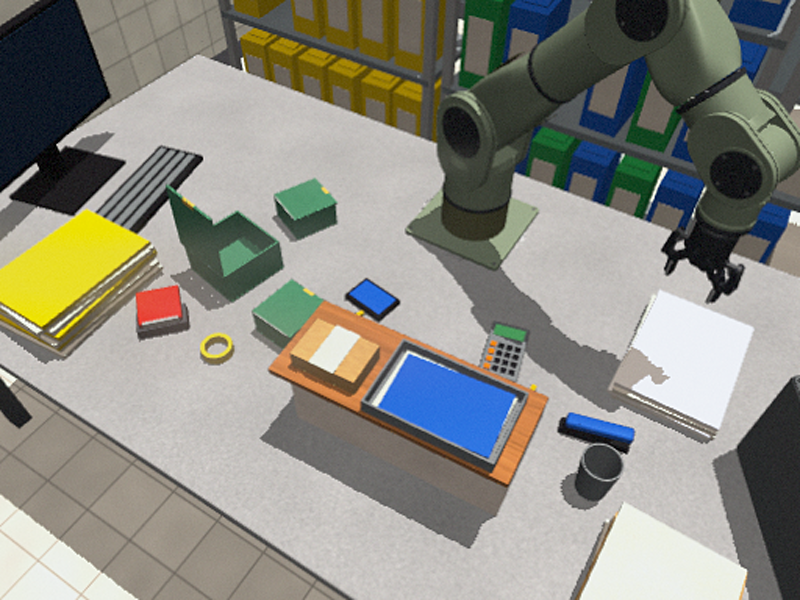

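View pics/t0b.png

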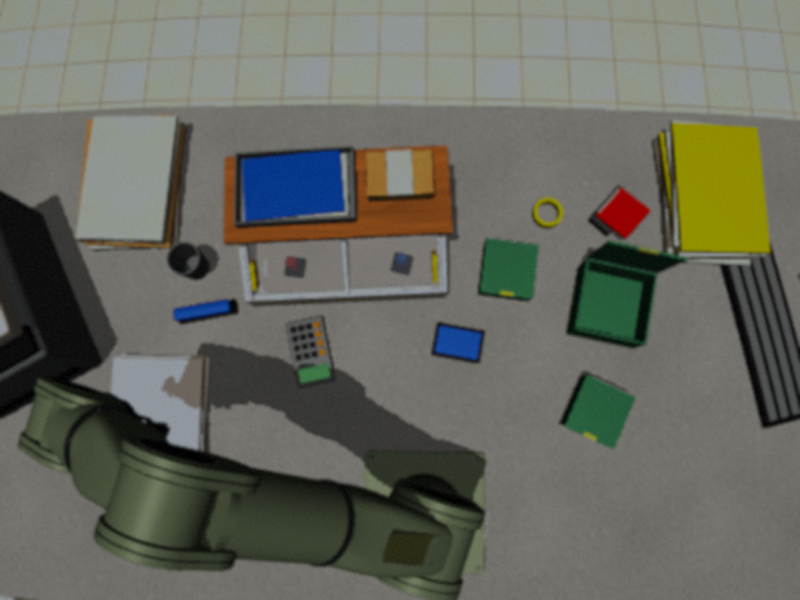

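The red stamp shows through the left door at about (295,267) in the enlarged top view, and the blue one at (402,262) through the right door. There are three green boxes: an open one at (612,300) and two closed ones at (508,268) and (598,410). I'll measure them and crop in to confirm.

Run:
```python
from h import *
p=cv2.imread('pics/t0.png')[:,:,::-1]; d=np.load('pics/t0.npy')
hsv=cv2.cvtColor(p,cv2.COLOR_RGB2HSV); H,S,Vv=[hsv[:,:,i].astype(int) for i in range(3)]
a=cv2.resize(p[140:205,140:300,::-1],None,fx=5,fy=5,interpolation=cv2.INTER_CUBIC)
b=cv2.resize(p[145:230,350:450,::-1],None,fx=3,fy=3,interpolation=cv2.INTER_CUBIC)
im=np.zeros((600,800,3),np.uint8); im[:325,:800]=a; im[330:585,:300]=b
s=cv2.imread('pics/s0.png')[110:220,95:230]; s=cv2.resize(s,None,fx=2.4,fy=2.4); im[330:330+s.shape[0],310:310+s.shape[1]]=s
cv2.imwrite('pics/c1.png',im)
def comps(m,mn=20):
    n,l,st,c=cv2.connectedComponentsWithStats(m.astype(np.uint8))
    return [(st[i],c[i],l==i) for i in range(1,n) if st[i][4]>mn]
print('orange')
for st,c,m in comps((H>5)&(H<16)&(S>130)&(np.arange(384)[:,None]<200),200):
    ys,xs=np.nonzero(m); P=np.float32([onz('top',x,y,.215)[:2] for x,y in zip(xs,ys)])
    print(st,c); print(cv2.minAreaRect(P)); 
    # front edge: lowest row per column
    f=np.array([onz('top',x,ys[xs==x].max()+.5,.215)[:2] for x in np.unique(xs)][4:-4]); k=np.polyfit(f[:,1],f[:,0],1); print('front edge x=ky+c',k, P[:,1].min(),P[:,1].max())
print('yellow pulls')
for st,c,m in comps((H>20)&(H<35)&(S>150),6): print(st,c, onz('top',*c,.16).round(3))
print('red');
for st,c,m in comps(((H<8)|(H>170))&(S>70)&(Vv>50),8): print(st,c,onz('top',*c,.08).round(3))
print('blue')
for st,c,m in comps((H>105)&(H<125)&(S>60),8): print(st,c,onz('top',*c,.08).round(3))
print('green')
for st,c,m in comps((H>55)&(H<90)&(S>80),100):
    ys,xs=np.nonzero(m); Z=np.array([dep('top',x,y,d[y,x]) for x,y in zip(xs,ys)]); print(st,c,np.percentile(Z,[2,50,98],axis=0).round(3).tolist())
    top=Z[Z[:,2]>np.percentile(Z[:,2],60)] 
    print(cv2.minAreaRect(Z[(Z[:,2]<.11)][:,:2].astype(np.float32)))
```

```text
orangeTraceback (most recent call last):
  File "<stdin>", line 14, in <module>
  File "h.py", line 11, in onz
    o,d=ray(n,u,v); return o+d*(z-o[2])/d[2]
        ~~~^^^^^^^
  File "h.py", line 6, in ray
    c,f=K(n); d=np.array([(u-c['cx'])/f,(v-c['cy'])/f]); s=d.copy()
        ~^^^
  File "h.py", line 4, in K
    c=r.calibration(n); f=192/np.tan(np.radians(c['vfov'])/2); return c,f
ValueError: time passes only in moves, steps and waits
```

View pics/c1.png

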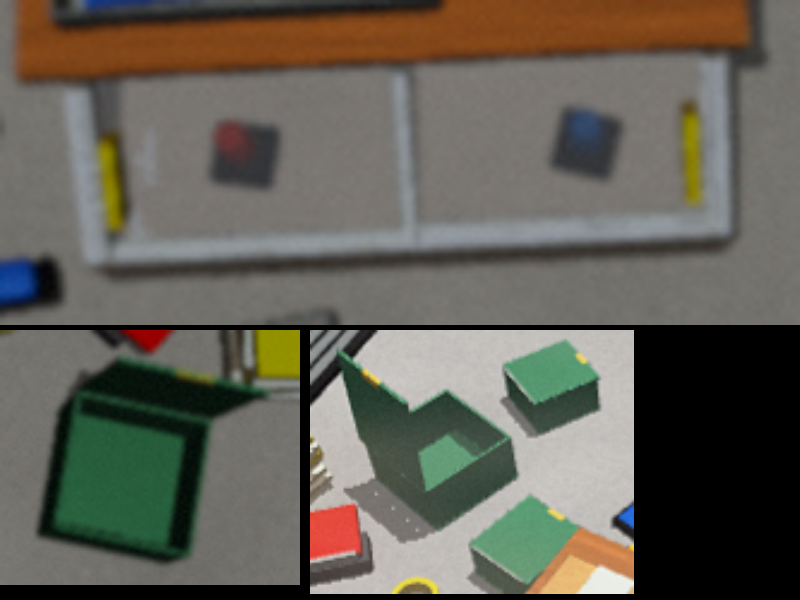

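The crop confirms that the red stamp is under the left door and the blue one under the right. The only open box is at about (400,195) in the top picture. I'll cache the calibration and get the numbers.

```bash
python3 - <<'E'
from h import *
import pickle; pickle.dump({n:r.calibration(n) for n in('scene','top')},open('cal.pkl','wb'))
E
sed -i "s/^def K(n):/import pickle\ntry: CAL=pickle.load(open('cal.pkl','rb'))\nexcept Exception: CAL={}\ndef K(n):/; s/c=r.calibration(n); f=/c=CAL[n]; f=/" h.py
cat > m.py <<'E'
from h import *
def comps(m,mn=20):
    n,l,st,c=cv2.connectedComponentsWithStats(m.astype(np.uint8))
    return [(st[i],c[i],l==i) for i in range(1,n) if st[i][4]>mn]
def hsv(p):
    h=cv2.cvtColor(p,cv2.COLOR_RGB2HSV).astype(int); return h[:,:,0],h[:,:,1],h[:,:,2]
E
python3 - <<'E'
from m import *
p=cv2.imread('pics/t0.png')[:,:,::-1].copy(); d=np.load('pics/t0.npy'); H,S,Vv=hsv(p)
print('orange')
for st,c,m in comps((H>5)&(H<16)&(S>130)&(np.arange(384)[:,None]<200),500):
    ys,xs=np.nonzero(m); P=np.float32([onz('top',x,y,.215)[:2] for x,y in zip(xs,ys)])
    print(st,c,cv2.minAreaRect(P))
    f=np.array([onz('top',x,ys[xs==x].max()+.5,.215)[:2] for x in np.unique(xs)][4:-4]); print('edge x=ky+c',np.polyfit(f[:,1],f[:,0],1))
print('yellow pulls')
for st,c,m in comps((H>20)&(H<35)&(S>150),6): print(st,c, onz('top',*c,.16).round(3))
print('red');
for st,c,m in comps(((H<8)|(H>170))&(S>70)&(Vv>50),8): print(st,c,onz('top',*c,.08).round(3))
print('blue')
for st,c,m in comps((H>105)&(H<125)&(S>60),8): print(st,c,onz('top',*c,.08).round(3))
print('green')
for st,c,m in comps((H>55)&(H<90)&(S>80),100):
    ys,xs=np.nonzero(m); Z=np.array([dep('top',x,y,d[y,x]) for x,y in zip(xs,ys)]); print(st,c,np.percentile(Z,[2,50,98],axis=0).round(3).tolist())
    print(cv2.minAreaRect(Z[(Z[:,2]<.11)&(Z[:,2]>.0)][:,:2].astype(np.float32)))
# front wall corner points at z .075 from crop px
for u,v in((93,258),(100,265),(735,238),(408,240),(63,85),(732,55)):
    print('cab',(u,v),onz('top',140+u/5,140+v/5,.075).round(3))
# box in crop: rim corners z=.09
for u,v in((75,392-330),(40,535-330),(188,558-330),(210,418-330)):
    q=(350+u/3,145+v/3); print('box',onz('top',*q,.09).round(3))
E
```

```text
orange
[ 143   93  147   63 3240] [229.35432099 134.12654321] ((0.6494375467300415, 0.18593241274356842), (0.18500936031341553, 0.45860546827316284), 3.2819480895996094)
edge x=ky+c [-0.0575174   0.56822907]
yellow pulls
[ 430   79   64   83 4532] [460.28177405 120.57899382] [ 0.696 -0.631  0.16 ]
[422  85   8  54 191] [425.72251309 108.51308901] [ 0.734 -0.511  0.16 ]
[341 127  19  19 148] [350.06756757 135.5472973 ] [ 0.633 -0.249  0.16 ]
[277 161   3  19  53] [277.94339623 170.62264151] [ 0.513 -0.014  0.16 ]
[409 160  11   3  19] [414.05263158 161.10526316] [ 0.552 -0.459  0.16 ]
[160 167   5  19  63] [162.04761905 175.93650794] [0.492 0.359 0.16 ]
[321 187   7   3  20] [324.15 187.95] [ 0.459 -0.162  0.16 ]
[375 277   6   4   9] [377.33333333 278.66666667] [ 0.174 -0.327  0.16 ]
red
[381 119  36  34 664] [398.49246988 136.15813253] [ 0.66  -0.437  0.08 ]
[183 164   8   8  41] [186.19512195 167.82926829] [0.537 0.297 0.08 ]
blue
[ 153   95   68   48 2704] [186.43269231 117.85133136] [0.716 0.305 0.08 ]
[253 162   8   9  53] [256.58490566 165.77358491] [0.546 0.056 0.08 ]
[111 191
[... 692 characters left out ...]
0.249, 0.019], [0.316, 0.281, 0.028]]
((0.29969707131385803, 0.24733035266399384), (0.03502870723605156, 0.07157856971025467), 13.290120124816895)
[ 360  240   46   47 1269] [382.65327029 262.22458629] [[0.16, -0.435, 0.049], [0.226, -0.37, 0.071], [0.289, -0.306, 0.077]]
((0.22403690218925476, -0.3730921149253845), (0.11833538115024567, 0.12122742086648941), 66.01654815673828)
cab (93, 258) [0.454 0.39  0.075]
cab (100, 265) [0.449 0.384 0.075]
cab (735, 238) [ 0.473 -0.048  0.075]
cab (408, 240) [0.469 0.173 0.075]
cab (63, 85) [0.575 0.418 0.075]
cab (732, 55) [ 0.601 -0.045  0.075]
box [ 0.55  -0.347  0.09 ]
box [ 0.387 -0.302  0.09 ]
box [ 0.363 -0.471  0.09 ]
box [ 0.523 -0.503  0.09 ]
```

The red stamp is under the left door. The cabinet origin is at about (0.582, 0.181) with yaw +0.057. The open box is at about (0.456, -0.406) with yaw -0.23 and sides of about 160 mm; the other two green boxes are only about 115-120 mm. I'll hover over the left pull with the tool square to the slope.

Request:
apply_moves(moves=[0,0,0.1,26,-18,0,50,0,0,0.1,26,-18,0,50,0,0,0.1,26,-18,0,50,0,0,0.1,26,-18,0,50,0.007,-0.1222,0,26,-18,0,50,0.007,-0.1222,0,26,-18,0,50,0.007,-0.1222,0,26,-18,-7,50,0.007,-0.1222,0,26,-18,-8,50,0,0,0,27,-17,-8,50,0,0,0,27,-17,-8,50], force=25)

```text
time: 1.35
eef_pos: [0.4553, 0.3636, 0.1998]
tool_rot: [-3.141, 0.489, -3.082]
ft_force: [0.7, -0.4, 0.6]
opening: 0.0425
```

Run:
```python
from m import *
a,_=snap('top','t1'); b,_=snap('scene','s1')
x=cv2.resize(a[130:230,130:290,::-1],(800,500)[0:2],interpolation=cv2.INTER_CUBIC); cv2.imwrite('pics/c2.png',x)
H,S,V=hsv(a)
for st,c,m in comps((H>20)&(H<35)&(S>150)&(np.arange(512)[None]<300),6): print(st,c)
e=r.sense()['eef_pos']; print(proj('top',e),proj('scene',e))
o=np.array([.582,.181]);R=np.array([[.9984,-.0573],[.0573,.9984]])
for xc,yc,z in((-72.5,196,.121),(-120,220,.075),(-120,-220,.075),(-25,230,.215),(-25,-230,.215)):
    w=o+R@np.array([xc,yc])/1e3; print(xc,yc,w.round(4),proj('top',[*w,z]).round(1),((proj('top',[*w,z])-[130,130])*5).round())
```

```text
[277 161   3  19  52] [277.96153846 170.46153846]
[160 167   5  17  55] [161.89090909 174.8       ]
[157.76792115 184.13467073] [346.0676253  226.71555658]
-72.5 196 [0.4984 0.3725] [160.9 176.2] [155. 231.]
-120 220 [0.4496 0.3938] [157.3 192.8] [137. 314.]
-120 -220 [ 0.4748 -0.0455] [286.3 187.1] [781. 286.]
-25 230 [0.5439 0.4092] [143.1 155.9] [ 65. 130.]
-25 -230 [ 0.5702 -0.0501] [290.1 148.9] [800.  94.]
```

View pics/c2.png

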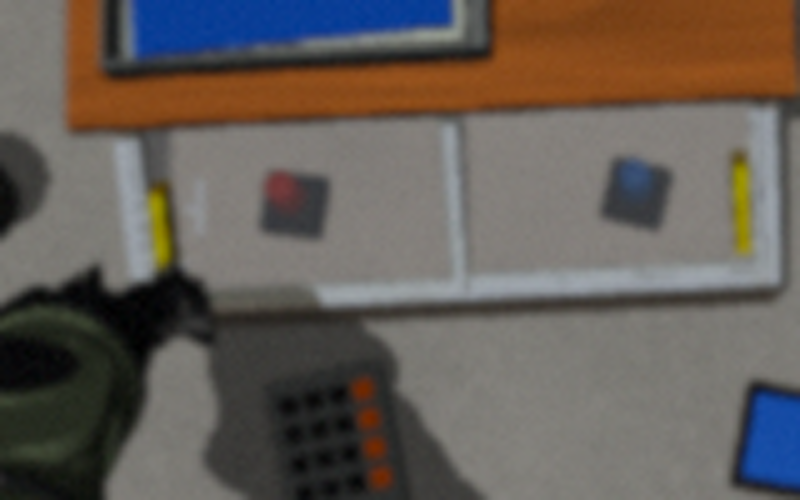

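The hover is on target. The fin is at pixel (162,176), about 1 px from the model. I'll descend with the fingers astride the fin, then nearly close them.

Request:
apply_moves(moves=[0,0,0,12,1,-22,50,0,0,0,12,1,-22,50,0,0,0,12,1,-22,50,0,0,0,6,1,-11,50,0,0,0,5,1,-9,50,0,0,0,0,0,0,50])

```text
time: 2.2
eef_pos: [0.5022, 0.3686, 0.1141]
tool_rot: [-3.141, 0.489, -3.084]
ft_force: [0.0, 0.2, 1.0]
opening: 0.0425
```

Request:
apply_moves(moves=[0,0,0,0,0,0,18,0,0,0,0,0,0,18,0,0,0,0,0,0,18,0,0,0,0,0,0,18])

```text
time: 2.7
eef_pos: [0.5022, 0.3686, 0.1144]
tool_rot: [3.141, 0.49, -3.084]
ft_force: [-0.4, 0.3, 0.2]
opening: 0.0158
```

Request:
apply_moves(moves=[0,0,0,0.6,-10,0,18,0,0,0,1.1,-20,0,18,0,0,0,1.1,-20,0,18,0,0,0,1.1,-20,0,18,0,0,0,1.1,-20,0,18])

```text
time: 3.32
eef_pos: [0.5184, 0.2913, 0.1306]
tool_rot: [-3.12, 0.46, -3.085]
ft_force: [-1.5, 2.8, -2.1]
opening: 0.0154
```

Run:
```python
from m import *
a,_=snap('top','t2')
H,S,V=hsv(a)
for st,c,m in comps((H>20)&(H<35)&(S>150)&(np.arange(512)[None]<300),4): print(st,c)
print(r.sense()['eef_pos'],r.sense()['ft_force'])
```

```text
[277 161   3  19  52] [277.96153846 170.46153846]
[181 167   6   5  20] [183.5 169. ]
[0.51933561 0.28869168 0.13129405] [ 2.13616112 -4.04106085  1.99195673]
```

Run:
```python
from m import *
s=r.sense(); print(s['joints'].round(3),s['eef_pos'],s['tool_rot'],s['ft_force'],s['joint_vel'].round(3))
```

```text
[-9.300e-01  8.380e-01  3.990e-01  1.982e+00  7.440e-01  1.000e-03
  1.670e-01] [0.51933561 0.28869168 0.13129405] [-3.11801444  0.46080408 -3.08761002] [ 2.13616112 -4.04106085  1.99195673] [-0.034  0.015  0.024 -0.014 -0.021  0.005 -0.033]
```

Request:
apply_moves(moves=[0,0,0,0,0,0,18,0,0,0,0,0,0,18])

```text
time: 3.62
eef_pos: [0.5179, 0.293, 0.13]
tool_rot: [-3.12, 0.46, -3.084]
ft_force: [0.1, -0.6, -0.2]
opening: 0.015
```

Joint 6 is at its lower limit (0), so the tilt towards the robot is limited at this radius. I'll reduce the tilt to about 0.2 and settle back down on the fin.

Request:
apply_moves(moves=[-0.007,0.125,0,0,0,0,18,-0.007,0.125,0,0,0,0,18,0,0,0,0,0,0,18])

```text
time: 4.0
eef_pos: [0.5185, 0.2904, 0.1205]
tool_rot: [-3.112, 0.298, -3.088]
ft_force: [-0.1, -0.8, -0.2]
opening: 0.0152
```

Request:
apply_moves(moves=[0.03,0.1,0,-6,-1,-2,18,0,0,0,-5,0,-2,18,0,0,0,0,0,0,18])

```text
time: 4.38
eef_pos: [0.5056, 0.2903, 0.1158]
tool_rot: [3.139, 0.202, -3.092]
ft_force: [-0.2, 1.2, -0.8]
opening: 0.0153
```

Run:
```python
from m import *
s=r.sense(); print(s['joints'].round(3),s['eef_pos'],s['tool_rot'],s['ft_force'])
a,_=snap('top','t3')
H,S,V=hsv(a)
for st,c,m in comps((H>20)&(H<35)&(S>150)&(np.arange(512)[None]<300),4): print(st,c)
```

```text
[-0.519  0.823 -0.214  1.789  0.651  0.453  0.391] [0.50560966 0.29032122 0.11577785] [ 3.13913007  0.2021709  -3.09209121] [-0.22923067  1.18309123 -0.82361914]
[277 161   3  19  53] [277.94339623 170.62264151]
```

Request:
apply_moves(moves=[0,0,0,0.8,-14,0,18,0,0,0,0.9,-16,0,18,0,0,0,0.9,-16,0,18,0,0,0,0.9,-16,0,18,0,0,0,0.7,-12,0,18,0,0,0,0,0,0,18])

```text
time: 5.18
eef_pos: [0.511, 0.2148, 0.1165]
tool_rot: [3.138, 0.2, -3.095]
ft_force: [0.1, 1.4, -0.3]
opening: 0.0154
```

Request:
apply_moves(moves=[0,0,0,0.3,-5,0,18,0,0,0,0.2,-4,0,18,0,0,0,0.2,-3,0,18])

```text
time: 5.55
eef_pos: [0.5113, 0.2071, 0.1166]
tool_rot: [3.132, 0.201, -3.091]
ft_force: [-1.1, 23.6, -7.8]
opening: 0.0151
```

There's a firm 24 N stop, so the door has reached its end. I'll relax, open the fingers and lift off along the fin.

Request:
apply_moves(moves=[0,0,0,-0.2,4,0,18,0,0,0,0,0,0,32,0,0,0,0,0,0,32,0,0,0,-13,0,24,32,0,0,0,-18,0,34,32,0,0,0,-25,0,40,60,0,0,0,-35,15,10,80])

```text
time: 6.42
eef_pos: [0.4202, 0.2223, 0.2262]
tool_rot: [3.136, 0.202, -3.097]
ft_force: [0.8, 1.2, -0.9]
opening: 0.0627
```

Run:
```python
from m import *
s=r.sense(); print(s['joints'].round(3),s['eef_pos'],s['tool_rot'],s['ft_force'])
a,d=snap('top','t4')
H,S,V=hsv(a)
for st,c,m in comps((H>20)&(H<35)&(S>150)&(np.arange(512)[None]<300),4): print(st,c)
for st,c,m in comps(((H<8)|(H>170))&(S>70)&(V>40)&(np.arange(512)[None]<300),6): print('red',st,c,onz('top',*c,.08).round(4),d[int(c[1]),int(c[0])],dep('top',*c,d[int(c[1]),int(c[0])]))
o=np.array([.582,.181]);R=np.array([[.9984,-.0573],[.0573,.9984]])
for yc in(31,):
    w=o+R@np.array([-72.5,yc])/1e3; print('pull pred',w,proj('top',[*w,.121]))
cv2.imwrite('pics/c3.png',cv2.resize(a[130:230,130:290,::-1],(800,500),interpolation=cv2.INTER_CUBIC))
```

```text
[-0.419  0.519 -0.327  2.025  0.578  0.525  0.433] [0.42023891 0.22234529 0.22624989] [ 3.13601514  0.20248574 -3.0966263 ] [ 0.77532553  1.20833682 -0.90293456]
[277 161   3  19  53] [277.94339623 170.62264151]
[208 165   4  18  45] [209.53333333 173.55555556]
red [183 164   7   8  45] [185.93333333 167.44444444] [0.538  0.2976 0.08  ] 1.4262204 [0.53490204 0.29490404 0.09397521]
pull pred [0.5078397  0.20779615] [210.17370051 173.888578  ]
```

View pics/c3.png

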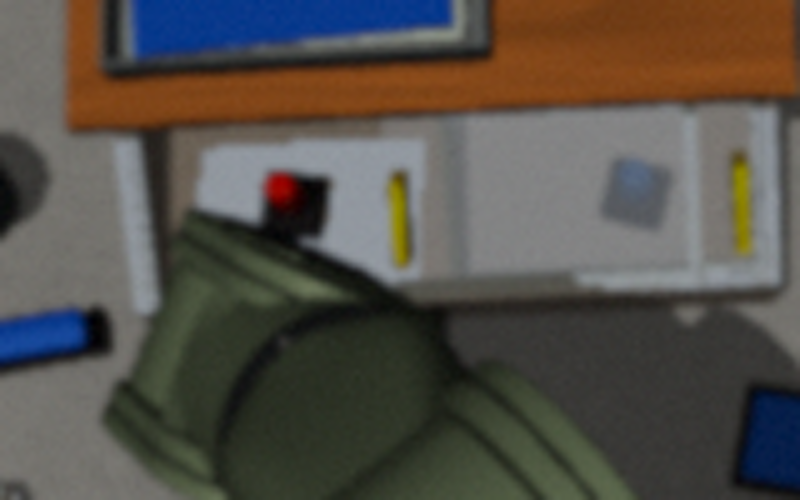

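The door is fully open: the pull is at crop (398,218), within 1 px of the prediction for 0.165 m. The red stamp at crop (283,190) is bare. I'll pre-position above it, tilted 0.38.

Request:
apply_moves(moves=[0.005,-0.09,0.013,10,18,0,75,0.005,-0.09,0,18,19,0,75,0,0,0,18,19,-16,75,0,0,0,19,18,-30,75,0,0,0,19,0,-30,75,0,0,0,0,0,0,75])

```text
time: 7.22
eef_pos: [0.5041, 0.2962, 0.1467]
tool_rot: [3.14, 0.378, -3.08]
ft_force: [-0.2, -0.9, 0.1]
opening: 0.0645
```

Run:
```python
from m import *
s=r.sense(); print(s['joints'].round(3),s['eef_pos'],s['tool_rot'],s['ft_force'])
```

```text
[-0.729  0.753  0.048  1.932  0.91   0.239  0.066] [0.50407506 0.29619338 0.14667261] [ 3.14010285  0.37828497 -3.08022465] [-0.23345016 -0.883026    0.09569139]
```

Request:
apply_moves(moves=[0,0,0,10,0.5,-25,75,0,0,0,10,0.5,-25,75,0,0,0,10,0.5,-25,75,0,0,0,5,0.3,-12,75,0,0,0,5,0.3,-11,75,0,0,0,0,0,0,75])

```text
time: 7.98
eef_pos: [0.5451, 0.2998, 0.0513]
tool_rot: [3.138, 0.379, -3.081]
ft_force: [0.1, 0.9, 0.6]
opening: 0.0644
```

Run:
```python
from m import *
s=r.sense(); print(s['joints'].round(3),s['eef_pos'],s['tool_rot'],s['ft_force'])
a,d=snap('top','t5');H,S,V=hsv(a)
for st,c,m in comps(((H<8)|(H>170))&(S>70)&(V>40)&(np.arange(512)[None]<300),4): print('red',st,c,onz('top',*c,.08).round(4))
```

```text
[-0.791  0.98   0.256  1.861  1.003  0.002 -0.051] [0.54508768 0.29981543 0.05131269] [ 3.13825498  0.37867417 -3.08100872] [0.12782862 0.85032057 0.60932181]
```

Request:
apply_moves(moves=[0,0,0,0,0,0,20,0,0,0,0,0,0,20,0,0,0,0,0,0,10,0,0,0,0,0,0,10,0,0,0,0,0,0,10], force=30)

```text
time: 8.65
eef_pos: [0.545, 0.3, 0.0516]
tool_rot: [3.138, 0.379, -3.081]
ft_force: [-2.6, -0.1, 6.8]
opening: 0.0231
```

Gripped at 23 mm. I'll lift a little, then back out along the tool axis.

Request:
apply_moves(moves=[0,0,0,0,0,5,10,0,0,0,0,0,8,10,0,0,0,-4,0,14,10,0,0,0,-8,-0.5,20,10,0,0,0,-8,-0.5,20,10,0,0,0,-8,-0.5,20,10,0,0,0,-8,-0.5,20,10,0,0,0,-8,-0.5,20,10,0,0,0,-8,0,20,10,0,0,0,0,0,0,10])

```text
time: 9.9
eef_pos: [0.4931, 0.2974, 0.1998]
tool_rot: [3.137, 0.38, -3.081]
ft_force: [0.2, -1.0, -1.0]
opening: 0.0233
```

Run:
```python
from m import *
s=r.sense(); print(s['joints'].round(3),s['eef_pos'],s['tool_rot'],s['ft_force'],s['opening'])
a,d=snap('top','t6');b,d=snap('scene','s6')
cv2.imwrite('pics/c4.png',cv2.resize(b[170:340,130:440,::-1],(800,440),interpolation=cv2.INTER_CUBIC))
# box corners, refined: green boxed area by scene depth
H,S,V=hsv(b)
for st,c,m in comps((H>55)&(H<90)&(S>80)&(np.arange(512)[None]<190),300):
    ys,xs=np.nonzero(m); Z=np.array([dep('scene',x,y,d[y,x]) for x,y in zip(xs,ys) if d[y,x]>0]); print(st,c)
    lid=Z[(Z[:,2]>.12)]; 
    if len(lid)>50:
        hi=lid[lid[:,2]>lid[:,2].max()-.012]; print('lid top',hi.mean(0),hi[:,2].max(),hi[:,:2].min(0),hi[:,:2].max(0))
        for z in(.13,.17,.21,.24):
            q=lid[abs(lid[:,2]-z)<.008]; print(z,q.mean(0).round(4),q.min(0).round(3),q.max(0).round(3),cv2.fitLine(q[:,:2].astype(np.float32),1,0,.01,.01).ravel().round(3))
        rim=Z[(Z[:,2]>.08)&(Z[:,2]<.098)]; print('rim',cv2.minAreaRect(rim[:,:2].astype(np.float32)))
        fl=Z[(Z[:,2]>-.005)&(Z[:,2]<.015)]; print(len(fl),fl.mean(0))
```

```text
[-0.642  0.649 -0.133  1.904  0.854  0.417  0.136] [0.49310781 0.29739375 0.19982872] [ 3.13698102  0.38049555 -3.0811248 ] [ 0.18746219 -0.95776334 -0.9535196 ] 0.02334769185724129
[140 153  25  24 311] [150.22829582 164.06430868]
[162 179  28  37 536] [179.83955224 196.50186567]
```

View pics/c4.png

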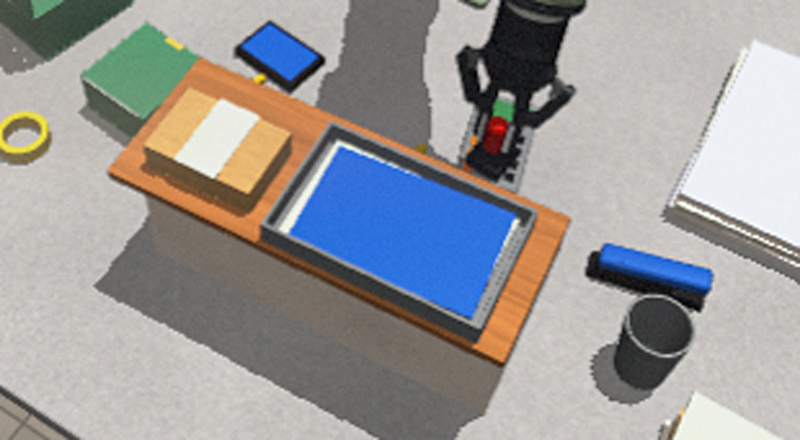

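The stamp is held upright at crop (493,135). Next I'll refine the box and lid from depth.

Run:
```python
from m import *
o=np.array([.456,-.406]);y=-.234;R=np.array([[np.cos(y),-np.sin(y)],[np.sin(y),np.cos(y)]])
for n,f in(('scene','s0'),('top','t0')):
    d=np.load(f'pics/{f}.npy'); P=[]
    for v in range(384):
        for u in range(512):
            if d[v,u]>0:
                P.append((u,v,d[v,u]))
    P=np.array(P); U=P[:,0];V=P[:,1]
    # vectorised via coarse filter by pixel
    k=((U<200)&(V>100)&(V<210)) if n=='scene' else ((U>340)&(U<450)&(V>140)&(V<240))
    Z=np.array([dep(n,*q) for q in P[k]])
    L=np.c_[(Z[:,:2]-o)@R,Z[:,2]]   # box frame
    k=(abs(L[:,1])<.13)&(L[:,0]>-.13)&(L[:,0]<.2); L=L[k]
    print(n)
    for z in(.12,.15,.18,.21,.24,.25,.26):
        q=L[(abs(L[:,2]-z)<.006)&(L[:,0]>.05)]
        if len(q)>5: print(z,len(q),q.mean(0).round(4),'y',np.percentile(q[:,1],[2,98]).round(3),'slope dx/dy',np.polyfit(q[:,1],q[:,0],1)[0].round(3))
    q=L[(L[:,2]>.078)&(L[:,2]<.1)]; print('rim pct',np.percentile(q,[2,50,98],axis=0).round(3).tolist(),cv2.minAreaRect(q[:,:2].astype(np.float32)))
    q=L[(abs(L[:,2]-.005)<.006)&(abs(L[:,0])<.075)&(abs(L[:,1])<.08)]; print('floor',len(q),np.percentile(q,[2,50,98],axis=0).round(3).tolist())
```

```text
scene
0.12 63 [0.0887 0.0048 0.1202] y [-0.075  0.079] slope dx/dy -0.033
0.15 61 [0.0871 0.0072 0.1503] y [-0.075  0.082] slope dx/dy -0.036
0.18 63 [0.0854 0.01   0.1802] y [-0.073  0.079] slope dx/dy -0.035
0.21 64 [0.0843 0.0033 0.2104] y [-0.075  0.078] slope dx/dy -0.029
0.24 70 [0.0824 0.0095 0.2398] y [-0.073  0.081] slope dx/dy -0.034
0.25 71 [0.0819 0.0036 0.2507] y [-0.075  0.08 ] slope dx/dy -0.034
0.26 84 [0.0804 0.0007 0.2577] y [-0.075  0.08 ] slope dx/dy -0.033
rim pct [[-0.074, -0.12, 0.078], [0.0, 0.003, 0.088], [0.194, 0.08, 0.099]] ((0.06052481383085251, -0.02362201362848282), (0.2731141746044159, 0.21263983845710754), 1.326966404914856)
floor 418 [[-0.07, -0.077, -0.0], [-0.017, -0.029, 0.005], [0.061, 0.079, 0.011]]
top
0.12 46 [ 0.0872 -0.0007  0.1199] y [-0.114  0.08 ] slope dx/dy -0.181
0.15 42 [0.0817 0.0055 0.1499] y [-0.07   0.079] slope dx/dy -0.033
0.18 45 [0.0804 0.007  0.1797] y [-0.071  0.076] slope dx/dy -0.037
0.21 46 [0.0788 0.0107 0.2094] y [-0.078  0.078] slope dx/dy -0.023
0.24 47 [0.0761 0.009  0.2404] y [-0.071  0.078] slope dx/dy 0.0
0.25 59 [ 0.0763 -0.0065  0.2509] y [-0.078  0.078] slope dx/dy -0.015
0.26 111 [ 0.077  -0.0045  0.2585] y [-0.079  0.076] slope dx/dy -0.017
rim pct [[-0.078, -0.12, 0.078], [0.048, -0.029, 0.09], [0.193, 0.077, 0.099]] ((0.0596327930688858, -0.026120245456695557), (0.27368494868278503, 0.21131227910518646), 2.3763604164123535)
floor 1296 [[-0.06, -0.077, -0.0], [0.007, -0.01, 0.005], [0.072, 0.076, 0.011]]
```

The lid is almost upright (about 1.52 rad) and the box yaw is about -0.20. I'll carry the stamp over at constant orientation, keeping an eye on joint 6.

Request:
apply_moves(moves=[0,0,0,0,-15,8,10,0,0,0,0,-30,10,10,0,0,0,0,-40,10,10,0,0,0,0,-40,8,10,0,0,0,0,-40,0,10,0,0,0,0,-40,0,10])

```text
time: 10.75
eef_pos: [0.4925, 0.09, 0.2343]
tool_rot: [3.139, 0.379, -3.081]
ft_force: [0.5, -0.6, -1.3]
opening: 0.0231
```

Run:
```python
from m import *
s=r.sense(); print(s['joints'].round(3),s['eef_pos'],s['tool_rot'],s['ft_force'],s['opening'])
```

```text
[-0.167  0.488 -0.204  2.137  0.898  0.246  0.455] [0.49249784 0.09004019 0.23426348] [ 3.13921557  0.37851837 -3.08092282] [ 0.54778354 -0.57053641 -1.25396919] 0.023066042967467455
```

Request:
apply_moves(moves=[0,0,0,0,-45,0,10,0,0,0,0,-45,0,10,0,0,0,0,-45,0,10,0,0,0,0,-45,0,10,0,0,0,0,-45,0,10,0,0,0,0,-45,0,10])

```text
time: 11.5
eef_pos: [0.4923, -0.1724, 0.234]
tool_rot: [3.139, 0.378, -3.081]
ft_force: [1.2, 0.4, -1.0]
opening: 0.0233
```

Run:
```python
from m import *
s=r.sense(); print(s['joints'].round(3),s['eef_pos'],s['tool_rot'],s['ft_force'],s['opening'])
```

```text
[ 0.786  0.588 -0.699  2.031  0.785  0.36   1.172] [ 0.49226164 -0.17240664  0.23400831] [ 3.13928278  0.37769733 -3.08075158] [ 1.1897011   0.38696656 -1.03022754] 0.023284143768960534
```

Request:
apply_moves(moves=[0,0,0,-1,-40,0,10,0,0,0,-2,-40,0,10,0,0,0,-2,-40,0,10,0,0,0,-2,-40,0,10,0,0,0,-2,-40,0,10,0,0,0,-2,-34,0,10,0,0,0,0,0,0,10])

```text
time: 12.38
eef_pos: [0.4803, -0.4069, 0.2329]
tool_rot: [3.138, 0.377, -3.084]
ft_force: [-0.7, 0.8, -1.8]
opening: 0.0232
```

Run:
```python
from m import *
s=r.sense(); print(s['joints'].round(3),s['eef_pos'],s['tool_rot'],s['ft_force'],s['opening'])
a,d=snap('top','t7');b,d=snap('scene','s7')
cv2.imwrite('pics/c5.png',np.vstack([cv2.resize(b[100:210,80:260,::-1],(490,300)),cv2.resize(a[130:240,340:520,::-1],(490,300))]))
```

```text
[ 1.25   0.848 -0.973  1.579  0.669  0.759  1.776] [ 0.48031415 -0.40692147  0.232929  ] [ 3.13849258  0.37675373 -3.08447891] [-0.6764933   0.79614799 -1.77317308] 0.02320716007290389
```

View pics/c5.png

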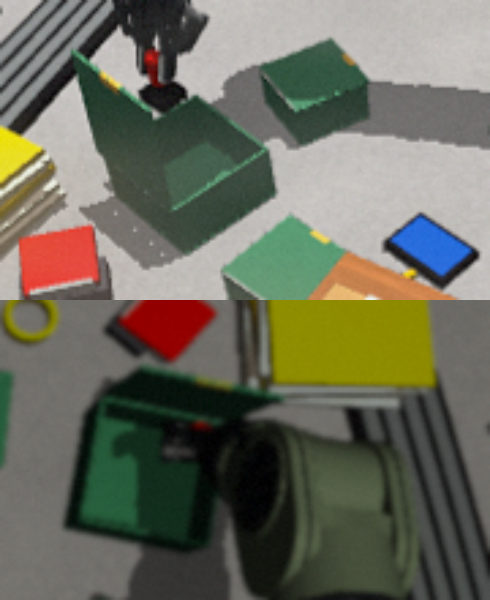

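The stamp is over the box, upright and clear of the lid. I'll lower it in stages.

Request:
apply_moves(moves=[0,0,0,0,0,-25,10,0,0,0,0,0,-30,10,0,0,0,0,0,-30,10,0,0,0,0,0,-30,10,0,0,0,0,0,-30,10,0,0,0,0,0,-20,10,0,0,0,0,0,-8,10,0,0,0,0,0,-4,10,0,0,0,0,0,0,10])

```text
time: 13.6
eef_pos: [0.4823, -0.4041, 0.0575]
tool_rot: [3.139, 0.378, -3.08]
ft_force: [-0.9, 0.9, -0.9]
opening: 0.0234
```

Run:
```python
from m import *
s=r.sense(); print(s['joints'].round(3),s['eef_pos'],s['tool_rot'],s['ft_force'],s['opening'])
```

```text
[ 1.118  1.048 -0.672  1.726  0.942  0.349  1.574] [ 0.48234777 -0.4040891   0.05748722] [ 3.13906515  0.37833589 -3.08008872] [-0.88083674  0.94372358 -0.86596428] 0.023383305868058847
```

Request:
apply_moves(moves=[0,0,0,0,0,-5,10,0,0,0,0,0,-4,10,0,0,0,0,0,-2,10,0,0,0,0,0,0,10])

```text
time: 14.1
eef_pos: [0.4822, -0.4041, 0.0458]
tool_rot: [3.138, 0.378, -3.08]
ft_force: [-0.4, -0.2, -0.9]
opening: 0.0237
```

Request:
apply_moves(moves=[0,0,0,0,0,-1,10,0,0,0,0,0,0,10])

```text
time: 14.35
eef_pos: [0.4822, -0.4041, 0.045]
tool_rot: [3.139, 0.378, -3.08]
ft_force: [0.6, -0.3, -1.2]
opening: 0.0234
```

Request:
apply_moves(moves=[0,0,0,0,0,-1,10,0,0,0,0,0,0,10])

```text
time: 14.6
eef_pos: [0.4824, -0.4042, 0.0446]
tool_rot: [3.139, 0.379, -3.08]
ft_force: [-5.4, 1.7, 10.4]
opening: 0.0236
```

Contact came at the predicted height, so the foot is on the floor. I'll let go and retreat along the tool axis.

Request:
apply_moves(moves=[0,0,0,0,0,0.5,32,0,0,0,0,0,0,36,0,0,0,0,0,0,60,0,0,0,0,0,0,60,0,0,0,-5,0,13,60,0,0,0,-9,0,23,60,0,0,0,-9,0,25,60,0,0,0,-9,0,25,60,0,0,0,-15,0,45,30,0,0,0,-15,0,50,0])

```text
time: 15.85
eef_pos: [0.4192, -0.4037, 0.2274]
tool_rot: [3.139, 0.377, -3.08]
ft_force: [-0.2, -1.7, 0.5]
opening: 0.0153
```

Run:
```python
from m import *
s=r.sense(); print(s['joints'].round(3),s['eef_pos'],s['tool_rot'],s['ft_force'],s['opening'])
a,d=snap('top','t8');b,d=snap('scene','s8')
cv2.imwrite('pics/c6.png',np.vstack([cv2.resize(b[100:210,80:260,::-1],(490,300)),cv2.resize(a[130:240,340:520,::-1],(490,300))]))
```

```text
[ 1.376  0.813 -1.005  1.731  0.687  0.684  1.791] [ 0.41919781 -0.40368375  0.22735733] [ 3.13853954  0.37746898 -3.07967979] [-0.22959868 -1.7074604   0.4791593 ] 0.015293645893056599
```

View pics/c6.png

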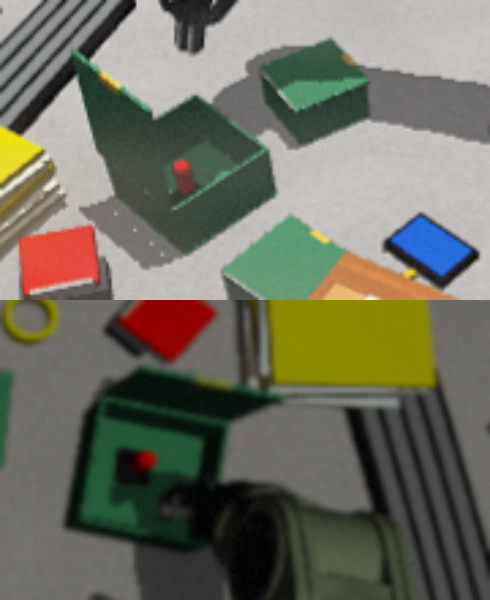

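The stamp stands upright in the box (crop (183,175) and (145,460)), and it has been released. For the lid, I'll go up and over its free edge and come down behind it.

Request:
apply_moves(moves=[0,0,0,0,0,40,0,0,0,0,5,0,40,0,0,0,0,20,-2,25,0,0,0,0,30,-5,0,0,0,0,0,35,-6,0,0,0,0,0,35,-6,0,0,0,0,0,30,-5,0,0,0,0,0,0,0,0,0])

```text
time: 16.95
eef_pos: [0.5765, -0.4268, 0.3301]
tool_rot: [3.137, 0.378, -3.078]
ft_force: [-0.6, -0.0, 0.2]
opening: -0.0
```

Run:
```python
from m import *
s=r.sense(); print(s['joints'].round(3),s['eef_pos'],s['tool_rot'],s['ft_force'],s['opening'])
```

```text
[ 1.068  0.879 -1.022  1.073  0.601  1.162  1.881] [ 0.57653105 -0.42681472  0.33009228] [ 3.13738726  0.37799222 -3.07843579] [-0.63184614 -0.03691243  0.20931018] -1.2126960173939098e-05
```

Request:
apply_moves(moves=[0,0,0,0,0,-35,0,0,0,0,0,0,-35,0,0,0,0,0,0,-22,0,0,0,0,0,0,0,0])

```text
time: 17.45
eef_pos: [0.574, -0.4282, 0.2377]
tool_rot: [3.138, 0.376, -3.081]
ft_force: [-0.3, -0.3, 0.6]
opening: -0.0001
```

Run:
```python
from m import *
s=r.sense(); print(s['eef_pos'],s['ft_force'])
y=-.2;c=np.array([.4565,-.404]);ex=np.array([np.cos(y),np.sin(y)])
p=None
for t in np.arange(1.5,-.01,-.15):
    off=.012*t/1.5; x=.08-.14*np.cos(t)+off*np.sin(t); z=.09+.14*np.sin(t)+off*np.cos(t)+.003
    q=np.array([*(c+ex*x),z])*1e3; print(round(t,2),q.round(0), None if p is None else (q-p).round(0)); p=q
```

```text
[ 0.57404503 -0.42820282  0.23770202] [-0.33508934 -0.25315985  0.58131792]
1.5 [ 537. -420.  233.] None
1.35 [ 515. -416.  232.] [-22.   4.  -2.]
1.2 [ 494. -412.  227.] [-21.   4.  -5.]
1.05 [ 474. -408.  219.] [-20.   4.  -8.]
0.9 [ 455. -404.  207.] [-19.   4. -11.]
0.75 [ 439. -400.  193.] [-17.   3. -14.]
0.6 [ 424. -397.  176.] [-14.   3. -17.]
0.45 [ 413. -395.  157.] [-11.   2. -19.]
0.3 [ 405. -393.  137.] [ -8.   2. -20.]
0.15 [ 399. -392.  115.] [ -5.   1. -22.]
0.0 [ 398. -392.   93.] [ -2.   0. -22.]
```

Request:
apply_moves(moves=[0,0,0,-10,2,-1,0,0,0,0,-10,2,-1,0,0,0,0,-10,2,-1,0,0,0,0,-10,2,-1,0])

```text
time: 17.95
eef_pos: [0.5348, -0.4201, 0.2354]
tool_rot: [3.14, 0.379, -3.08]
ft_force: [1.6, -0.9, 1.4]
opening: 0.0004
```

Request:
apply_moves(moves=[0,0,0,-10,2,-1,0,0,0,0,-10,2,-1,0,0,0,0,-10,2,-2,0,0,0,0,-10,2,-3,0,0,0,0,-10,2,-4,0])

```text
time: 18.58
eef_pos: [0.4846, -0.41, 0.2232]
tool_rot: [3.139, 0.378, -3.08]
ft_force: [2.1, -0.4, 0.9]
opening: -0.0001
```

Contact is light at about 2 N, and the lid is following. I'll continue along the arc.

Request:
apply_moves(moves=[0,0,0,-10,2,-4,0,0,0,0,-10,2,-5,0,0,0,0,-9,2,-6,0,0,0,0,-9,2,-7,0,0,0,0,-8,1,-7,0,0,0,0,-7,1,-8,0])

```text
time: 19.32
eef_pos: [0.4317, -0.4, 0.186]
tool_rot: [3.139, 0.378, -3.08]
ft_force: [1.5, 0.9, 0.3]
opening: 0.0005
```

Run:
```python
from m import *
s=r.sense(); print(s['joints'].round(3),s['eef_pos'],s['tool_rot'],s['ft_force'])
b,d=snap('scene','s9')
cv2.imwrite('pics/c7.png',cv2.resize(b[90:210,80:260,::-1],(600,400)))
```

```text
[ 1.319  0.864 -0.937  1.767  0.774  0.591  1.711] [ 0.43171591 -0.39999426  0.18596533] [ 3.13854904  0.37801229 -3.08041634] [1.53567463 0.8843417  0.34283446]
```

View pics/c7.png

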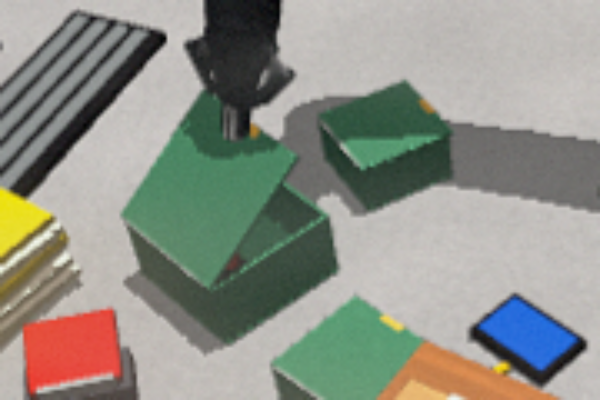

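The lid is about half shut, with the tip near its free edge at (237,135). I'll keep going down the arc.

Request:
apply_moves(moves=[0,0,0,-7,1,-8,0,0,0,0,-6,1,-9,0,0,0,0,-5,1,-9,0,0,0,0,-4,1,-10,0,0,0,0,-3,1,-10,0,0,0,0,-3,1,-10,0,0,0,0,-2,0,-10,0])

```text
time: 20.25
eef_pos: [0.4021, -0.3939, 0.1198]
tool_rot: [3.138, 0.378, -3.08]
ft_force: [1.2, 0.7, 1.0]
opening: 0.0001
```

Request:
apply_moves(moves=[0,0,0,-1,0,-8,0,0,0,0,0,0,-5,0,0,0,0,0,0,-3,0,0,0,0,0,0,0,0])

```text
time: 20.75
eef_pos: [0.4013, -0.3941, 0.1044]
tool_rot: [3.139, 0.378, -3.08]
ft_force: [-0.5, -0.3, 0.3]
opening: 0.0
```

Request:
apply_moves(moves=[0,0,0,0,0,-3,0,0,0,0,0,0,-2,0,0,0,0,0,0,0,0])

```text
time: 21.12
eef_pos: [0.4012, -0.3941, 0.0994]
tool_rot: [3.139, 0.378, -3.08]
ft_force: [0.1, -0.4, 0.9]
opening: 0.0001
```

Request:
apply_moves(moves=[0,0,0,0,0,-2,0,0,0,0,0,0,-1,0,0,0,0,0,0,0,0])

```text
time: 21.5
eef_pos: [0.4015, -0.3943, 0.0982]
tool_rot: [3.141, 0.379, -3.08]
ft_force: [-18.4, 5.3, 41.8]
opening: -0.0001
```

That's a firm stop, so the lid is shut. I'll back off and check.

Request:
apply_moves(moves=[0,0,0,0,0,3,0,0,0,0,-5,0,15,0,0,0,0,-15,0,35,0,0,0,0,-20,20,40,0,0,0,0,-20,40,40,0,0,0,0,-10,50,20,0,0,0,0,-10,50,0,0,0,0,0,-10,50,0,0,0,0,0,0,0,0,0])

```text
time: 22.62
eef_pos: [0.3109, -0.1814, 0.25]
tool_rot: [3.141, 0.377, -3.074]
ft_force: [1.2, -1.5, -0.4]
opening: -0.0001
```

Run:
```python
from m import *
a,da=snap('top','t10');b,d=snap('scene','s10')
print(r.sense()['eef_pos'],r.sense()['ft_force'])
y=-.2;c=np.array([.4565,-.404]);R=np.array([[np.cos(y),-np.sin(y)],[np.sin(y),np.cos(y)]])
for n,D in(('scene',d),('top',da)):
    q=[]
    for X in np.arange(-.075,.076,.0125):
        for Y in(-.05,-.02,.02,.05):
            u,v=proj(n,[*(c+R@[X,Y]),.096]); q.append((X,dep(n,u,v,D[int(round(v)),int(round(u))])[2]))
    q=np.array(q);q=q[(q[:,1]>.06)&(q[:,1]<.14)]; k=np.polyfit(q[:,0],q[:,1],1); print(n,len(q),'slope',k[0].round(4),'z mid',k[1].round(4))
H,S,V=hsv(a)
for st,cc,m in comps((H>20)&(H<35)&(S>150)&(np.arange(512)[None]<300),4): print('pull',cc)
im=np.zeros((600,800,3),np.uint8); im[:384,:512]=a[:,:,::-1]; im[384:584,:300]=cv2.resize(b[100:210,80:245,::-1],(300,200)); im[384:600,300:800]=cv2.resize(b[170:340,100:494,::-1],(500,216)); cv2.imwrite('pics/c8.png',im)
```

```text
[ 0.31159205 -0.18419084  0.24970555] [-0.35473078 -0.63693741 -0.1436837 ]
scene 52 slope -0.0023 z mid 0.0969
top 52 slope -0.0012 z mid 0.0975
pull [277.96153846 170.46153846]
pull [209.56818182 173.72727273]
pull [267.         355.42857143]
```

View pics/c8.png

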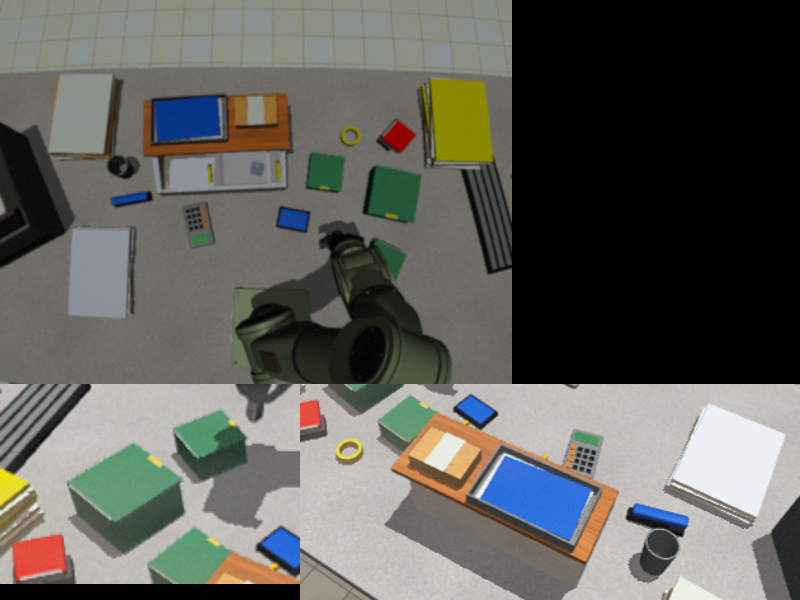

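The lid is shut and level (slope about 0.002, top at 0.097 m). The door is still fully open, the blue stamp and desk things haven't moved, and the arm is clear.

```bash
python3 -c "
from cell import r
print(r.hand_in())"
```

```text
the job is handed in; nothing more can be done
None
```

The job is done and handed in at about 23 s of the 72 s allowed. I slid the left door fully over the right one and took the red stamp out, tilting the gripper to clear the shelf. I set the stamp down upright in the 160 mm green box, let go and shut the lid.

**Last checks:**
- **Door:** its pull is within 1 px of where it should be at 0.165 m, and it hit a firm stop at about 24 N.
- **Lid:** it is level to about 0.002 rad from both cameras, with its top at 0.097 m (about 0.096 m expected).
- **Stamp:** it stood upright in the box when last seen, before the lid closed.
- **Everything else:** the blue stamp and the other desk things look unmoved, and the arm was clear of everything at hand-in.

**What did not go cleanly:**
- **Door slide:** joint 6 hit its range limit, so the tool drifted about 15 mm up the slope. I reduced the tilt and finished the slide.
- **Set-down:** the stamp touched the box floor at about 10 N.
- **Lid press:** the fingertips peaked at about 42 N vertically (46 N in all) as the lid reached its stop. That is over the 40 N figure, which the task sets for the arm and gripper body, and it is firmer than I meant for a gentle close.

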